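Slide the biscuit slate out over the pastry board's edge

ROBOT

A 7-joint arm with a two-finger parallel gripper is mounted at the origin on the work surface. World frame = base frame: x ahead of the robot, y to its left, z up, the work surface at z = 0. Lengths are in m, angles in rad, forces in N, time in s.
With the tool pointing down it reaches from about 0.375 to 0.925 m from the base axis. Payload 3.1 kg.
Tool frame: the origin (TCP) lies midway between the tips of the shut fingers; the grasp point (between the pads) lies 19 mm behind it; x points along the fingers, y is the direction in which the jaws open and shut, and the axes are right-handed (so a half turn about x gives the same grasp; the last joint's range is limited). The gripper opens to 85 mm and grips with 20 to 120 N. Pads are 22 mm wide; open, the fingers measure 114 mm over their backs; the gripper's body (76 mm by 85 mm) begins 54 mm behind the grasp point. The pads swing forward as they close: fully open they stand 13 mm farther back than shut.
Start: joints at [-1.269, 0.383, 0.044, 1.598, -0.018, 1.161, -0.05], TCP at [0.253, 0.599, 0.231] pointing down, gripper open.
Joint ranges: [-2.61, 2.61], [-0.41, 2.15], [-1.48, 1.57], [0, 2.5], [-1.57, 4.71], [0.05, 1.97], [-2.85, 2.85]. Speed limits (rad/s): [2.79, 2.79, 3.14, 3.14, 3.14, 3.14, 3.14].

INTERFACE

Orientations are given as a 3x3 rotation matrix whose columns are the frame's x, y, z axes.
In Python, from cell import arm, imaging, job gives the robot as it stands.
- The arm moves only by the tool jog_arm, never from a script. Its argument "targets" is a list of rows, each an object with "xyz": the shift along the tool's x, y, z in cm, a list of three; "angular": the turn, a rotation vector about the tool's x, y, z in rad, a list of three. A call has 1 to 12 rows; each row is the pose to reach, as a shift and turn from the pose measured when the call began, along the tool's axes at that moment; what a row does not reach only later rows make up. A row lasts 1/10 s, in which the tool goes at most 50 mm and 8.59 degrees, less where a joint would pass 70% of its speed; a pose out of reach is approached as far as the arm can. A call with a gripper value outside its range is refused whole. "fingers" is the opening, from 0 (shut) to 1 (fully open), set as the call begins (left out, the last holds). The fingers move at their own pace and stop on an object; "force" is the grip in N (left out, the last holds). Time passes only in rows, so rows that repeat a pose let the fingers close. It gives the time, the measured TCP pose, the force and the opening at its end, in the units of the state.
- arm.read_state(): the state, without advancing time (a new reading comes with each control period).
- imaging.capture(name): name is "scene" or "top" or "wrist"; returns a dict with "pixels" (384x512x3 uint8, blue, green, red), "K" (3x3 intrinsics, pixels), "cam_to_world" (4x4, takes a point from camera to world coordinates); the wrist camera has in their place "T_tool_cam" (4x4, takes a point from camera to tool coordinates, whose origin is the TCP and whose axes are the tool frame's). Camera axes: x right, y up, looking along -z (the intrinsics and any distortion apply to the point x, -y, -z); pixel columns grow to the right and rows downward; lengths in m; the calibration is good to about 2 mm. The wrist camera is an equidistant fisheye: a pixel r from the principal point sees the ray r / f radians off the axis. A picture is of the moment at which its call begins: read the wrist's pose just before it. There is no depth.
- job.hand_in(): hands the job in, once; it reports no verdict.
The state is a dict: "clock": time; "joint_positions": joint angles; "joint_vel": joint speeds; "effort": joint torques, N m; "tool_pos": TCP position; "tcp_rot": TCP orientation; "force": force on the tool from outside, world axes, zero at the start; "moment": the same for the moment, N m; "width": opening from 0.0 (shut) to 1.0 (fully open).
Only numpy, scipy, OpenCV 4.12 (cv2) and the standard library are available. Lean on these libraries where they do the work, as an engineer would, in place of code of your own. Each camera call takes 0.05 s, during which the arm holds its last target.

TASK

Push the dark serving slate with its three biscuits across the pastry board, over the board's open edge (the long edge opposite the raised lip), until about 4 cm of it, a third of its length, sticks out squarely past that edge, ready for a hand to take it from beneath. Only push the slate along: do not lift or tip it, do not touch the biscuits, which stay on it where they are, and leave everything else on the board and table where it stands. Finish clear of everything.

Things in the scene. Friction and masses are not known exactly. Their poses are not given: they have to be found in the camera images.
- block: pastry board of pale wood, fixed to the table: 340 mm (x) by 420 mm (y), its flat top 40 mm above the table. Origin: centre of its underside, at table height. Its x axis points level at the open edge (at x = +170 mm, no lip); along the opposite long edge (x = -170 to -155 mm) runs a raised lip, 15 mm high above the top. z up
- edge_mid (a point): middle of the pastry board's open edge, on its top face (40 mm above the table); x axis points out past the edge, y along the edge, z up
- slate: dark grey serving slate, loose, flat on the pastry board: 120 mm long (x) by 140 mm wide (y) by 10 mm thick, about 0.3 to 0.5 kg, slides with some friction. Origin: centre of its underside. At the start its x axis points roughly (within 0.35 rad) at the open edge, and it lies wholly on the board, 95 to 150 mm short of its goal
- biscuit0: golden ridged biscuit, 52 mm long (x), 24 mm wide, 25 mm high, 30 g, lying loose on the slate, its length roughly along the slate's x; the one about 40 mm to the -y side of the slate's middle. Origin: centre of its underside, on the slate's top. To be left untouched
- biscuit1: golden ridged biscuit, 52 mm long (x), 24 mm wide, 25 mm high, 30 g, lying loose on the slate, its length roughly along the slate's x; the middle one. Origin: centre of its underside, on the slate's top. To be left untouched
- biscuit2: golden ridged biscuit, 52 mm long (x), 24 mm wide, 25 mm high, 30 g, lying loose on the slate, its length roughly along the slate's x; the one about 40 mm to the +y side of the slate's middle. Origin: centre of its underside, on the slate's top. To be left untouched
- cutter: steel pastry-cutter ring, 52 mm across, 35 mm high, standing on the pastry board near its end on the block's +y side. Origin: centre of its underside. Leave alone
- fork: flat steel fork, 185 mm long, 24 mm wide, 3 mm thick, lying along the end of the pastry board on the block's -y side. Origin: on its underside, near the middle of its length, x along it. Leave alone
- jar: amber glass jar with steel cap, 72 mm across, 120 mm high, on the table. Origin: centre of its underside. Leave alone
- bowl: white bowl, 150 mm across, 70 mm high, on the table. Origin: centre of its underside. Leave alone
- mug: blue mug, 80 mm across plus a handle, 90 mm high, on the table. Origin: centre of its underside. Leave alone
- rolling_pin: wooden rolling pin on two low rests, 340 mm long, 44 mm across, lying on the table. Origin: at table height under its middle, x along it. Leave alone
Things that resemble listed ones, but are neither listed nor needed, are in the scene too. Of the things like the slate, leave any that is turquoise; of the rest the larger one is meant.

How it is judged:
At the end, for the whole second after the job is handed in: The slate rests flat on the pastry board, its middle 10 to 30 mm inside the open edge (30 to 50 mm sticks out), within 0.14 rad of square to it; the biscuits lie on it, at most about 25 mm out of place; the six other things are within 20 mm of their start (x of slate in the frame of edge_mid between -0.03 and -0.01 m and angle between the x axis of slate and the x axis of block, either way round below 0.14 rad and z of slate in the frame of block between 0.037 and 0.044 m and angle between slate's own z axis and vertical below 0.05 rad and linear speed of slate below 0.01 m/s and z of biscuit0 in the frame of slate between 0.006 and 0.016 m and horizontal distance between each of biscuit0, biscuit2 and slate below 0.065 m and z of biscuit1 in the frame of slate between 0.006 and 0.016 m and horizontal distance between biscuit1 and slate below 0.025 m and z of biscuit2 in the frame of slate between 0.006 and 0.016 m and distance of each of cutter, fork, jar, bowl, mug, rolling_pin from where it was at the start of the episode below 0.02 m); the robot touches nothing.
It fails at once if the slate is lifted off the pastry board (over 8 mm), or tipped (over 0.1 rad), or falls (z of slate in the frame of block above 0.048 m or z of slate in the frame of block below 0.03 m or angle between slate's own z axis and vertical above 0.1 rad).
It fails at once if a biscuit is touched by the fingers, lifted off the slate, or slides more than about 30 mm out of its place (contact force between the fingers and biscuit0 above 0.5 N or z of any of biscuit0, biscuit1, biscuit2 in the frame of slate above 0.02 m or z of any of biscuit0, biscuit1, biscuit2 in the frame of slate below 0.002 m or horizontal distance between any of biscuit0, biscuit2 and slate above 0.07 m or contact force between the fingers and biscuit1 above 0.5 N or horizontal distance between biscuit1 and slate above 0.03 m or contact force between the fingers and biscuit2 above 0.5 N).
It fails at once if one of the other things is moved by more than 20 mm (distance of any of cutter, fork, jar, bowl, mug, rolling_pin from where it was at the start of the episode above 0.02 m).
It also fails if it takes over 45 s, if anything falls off the work surface, if the arm or the gripper's body presses on something with over 40 N, if the wrist force passes 120 N, or if a joint passes its speed limit or range.

## Working session

There is one attempt and no reset: what is moved stays moved. The work goes in short steps, Python scripts to look and compute and a tool call to move; the robot and the scene stay as the last step left them, time stands still between calls to the robot, and variables do not carry over. Pictures are saved under pics/ and viewed, and the job is handed in when it is done.

Besides the shell and the picture viewer there is one more tool, called after "Emit:" in YAML: its name, and indented under it one key for each argument. jog_arm: Moves the arm, as the interface text tells. Its arguments: {"type":"object","properties":{"targets":{"type":"array","items":{"type":"object","properties":{"xyz":{"type":"array","items":{"type":"number"}},"angular":{"type":"array","items":{"type":"number"}}}}},"fingers":{"type":"number"},"force":{"type":"number"}},"required":["targets"]}

```bash
mkdir -p pics; python3 - <<'E'
from cell import arm, imaging, job
import cv2,numpy as np
s=arm.read_state();print(s)
for n in("scene","top","wrist"):
    c=imaging.capture(n);cv2.imwrite(f"pics/{n}0.png",c["pixels"])
    np.savez(f"pics/{n}0.npz",**c)
    print(n,{k:np.round(v,4).tolist() for k,v in c.items() if k!="pixels"})
E
```

```text
{'clock': 0.0, 'joint_positions': array([-1.26880223,  0.38387638,  0.04384153,  1.59953203, -0.01791069,
        1.16121475, -0.04989894]), 'joint_vel': array([ 4.05793594e-04,  7.65805311e-06, -5.12231137e-04, -1.45744294e-04,
        2.34800862e-04, -1.04957837e-03, -4.22177237e-04]), 'effort': array([ 4.04634108e-06, -4.33444297e+01,  1.02452964e+00, -2.49513227e+01,
        1.06581181e-02,  1.13279282e-02, -1.63627209e-05]), 'tool_pos': array([0.25264343, 0.59788483, 0.22988   ]), 'tcp_rot': array([[-8.99701161e-04,  3.89162828e-01,  9.21168543e-01],
       [-2.47969028e-03,  9.21165215e-01, -3.89163844e-01],
       [-9.99996521e-01, -2.63434385e-03,  1.36229870e-04]]), 'force': array([0.10253625, 0.07026988, 0.20930206]), 'moment': array([ 0.00837186, -0.03153808,  0.03911094]), 'width': 1.000175259676397}
scene {'K': [[429.645, 0.0, 259.6872], [0.0, 429.645, 181.4913], [0.0, 0.0, 1.0]], 'cam_to_world': [[-0.1513, -0.6106, 0.7773, 1.5994], [0.9885, -0.1002, 0.1137, 0.0349], [0.0085, 0.7855, 0.6187, 0.8943], [0.0, 0.0, 0.0, 1.0]]}
top {'K': [[490.2756, 0.0, 256.473], [0.0, 490.2756, 198.6867], [0.0, 0.0, 1.0]], 'cam_to_world': [[-0.0256, 0.981, -0.1925, 0.2501], [-0.9997, -0.0261, -0.0002, -0.131], [-0.0052, 0.1925, 0.9813, 1.5748], [0.0, 0.0, 0.0, 1.0]]}
wrist {'K': [[297.3186, 0.0, 252.4254], [0.0, 297.3186, 189.4489], [0.0, 0.0, 1.0]], 'T_tool_cam': [[-0.0014, 0.2601, -0.9656, -0.1425], [1.0, -0.0009, -0.0017, 0.0003], [-0.0013, -0.9656, -0.2601, -0.0651], [0.0, 0.0, 0.0, 1.0]]}
```

View pics/scene0.png

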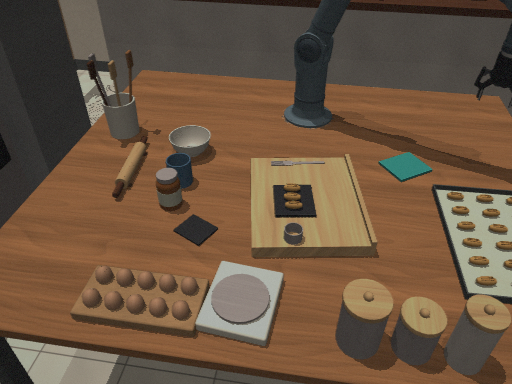

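View pics/top0.png

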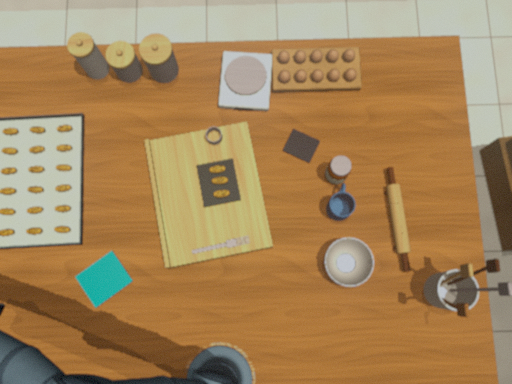

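View pics/wrist0.png

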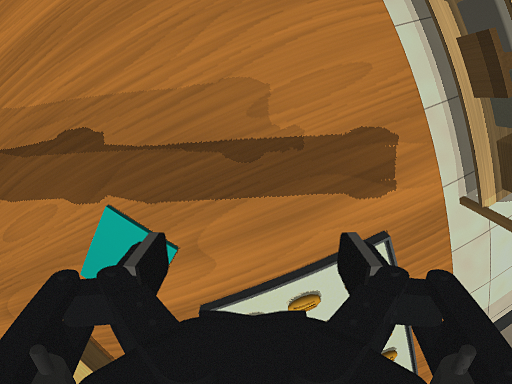

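The board sits at about (147..270, 123..264) in the top view, with its lip at image left and its open edge at image right. The slate with biscuits is at about (198..241, 159..206). The small dark square at (300,146) and the turquoise one at (103,278) are the decoys. Next I measure.

```bash
cat > h.py <<'E'
import cv2,numpy as np
def ray(c,px):
    px=np.atleast_2d(px).astype(float);K=c["K"];T=c["cam_to_world"]
    d=np.c_[(px[:,0]-K[0,2])/K[0,0],-(px[:,1]-K[1,2])/K[1,1],-np.ones(len(px))]
    return T[:3,3],d@T[:3,:3].T
def plane(c,px,z):
    o,d=ray(c,px);return o+d*((z-o[2])/d[:,2])[:,None]
def proj(c,P):
    T=c["cam_to_world"];K=c["K"];q=(np.atleast_2d(P)-T[:3,3])@T[:3,:3]
    return np.c_[K[0,2]+K[0,0]*q[:,0]/-q[:,2],K[1,2]-K[1,1]*q[:,1]/-q[:,2]]
def big(m,seed=None):
    n,l,st,ce=cv2.connectedComponentsWithStats(m.astype(np.uint8))
    if seed is not None: return (l==l[seed[1],seed[0]])
    return l==1+np.argmax(st[1:,4])
def hullrect(c,m,z):
    cs,_=cv2.findContours(m.astype(np.uint8),cv2.RETR_EXTERNAL,cv2.CHAIN_APPROX_NONE)
    p=max(cs,key=cv2.contourArea)[:,0]
    W=plane(c,p,z)[:,:2].astype(np.float32)
    r=cv2.minAreaRect((W*1000).astype(np.float32));return r,cv2.boxPoints(r)
E
python3 - <<'E'
from h import *
c=dict(np.load("pics/top0.npz"));hsv=cv2.cvtColor(c["pixels"],cv2.COLOR_BGR2HSV)
im=c["pixels"]
for p in[(160,200),(230,140),(205,190),(237,180),(219,180),(300,146),(300,200),(260,200),(150,160)]:print(p,hsv[p[1],p[0]])
cv2.imwrite("pics/topz.png",cv2.resize(im[105:285,130:330],None,fx=4,fy=4,interpolation=cv2.INTER_CUBIC)[:600])
c=dict(np.load("pics/scene0.npz"))
cv2.imwrite("pics/scz.png",cv2.resize(c["pixels"][140:270,230:390],None,fx=4.6,fy=4.6,interpolation=cv2.INTER_CUBIC)[:600])
E
```

```text
(160, 200) [ 26 102 185]
(230, 140) [ 19 119 195]
(205, 190) [19 59 90]
(237, 180) [ 21 113 158]
(219, 180) [ 21 178 168]
(300, 146) [ 9 56 86]
(300, 200) [ 16 167 170]
(260, 200) [ 26  99 195]
(150, 160) [ 22 113 196]
```

View pics/topz.png

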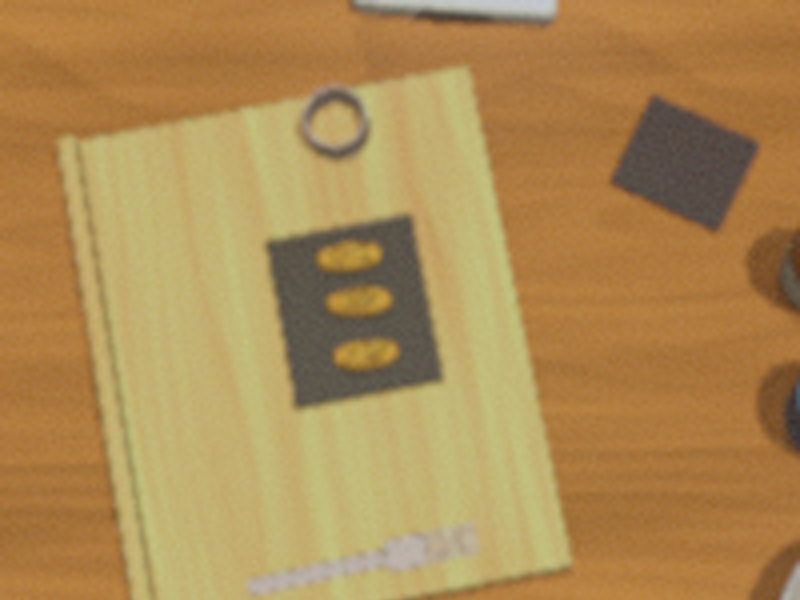

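View pics/scz.png

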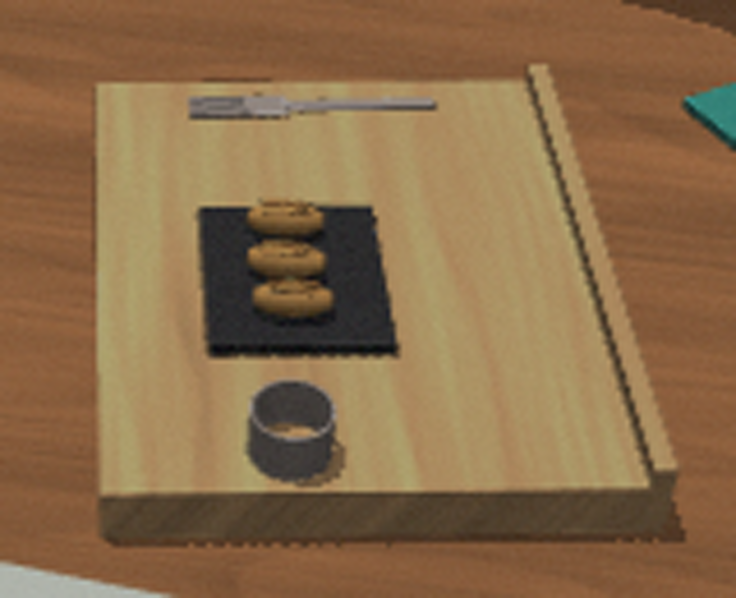

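The zoomed views show the slate nearly square to the board. The cutter is about 30 mm beyond the slate's block +y end, and the fork lies well clear.

```bash
cat >> h.py <<'E'
def slatemask(im,box):
    h=cv2.cvtColor(im,cv2.COLOR_BGR2HSV);m=np.zeros(im.shape[:2],np.uint8)
    x0,y0,x1,y1=box
    v=(h[...,2]<125)&(h[...,1]<120)
    m[y0:y1,x0:x1]=v[y0:y1,x0:x1];return big(m)
def edgefit(c,box,z):
    r,b=hullrect(c,slatemask(c["pixels"],box),z);return r,b
E
python3 - <<'E'
from h import *
c=dict(np.load("pics/top0.npz"));z=np.array
r,b=edgefit(c,(185,150,255,215),0.05);print("slate top",r,b)
q=z([[268,242],[412,215],[441,379],[297,406]])/4+[130,105]
print(plane(c,q-.375,.05))
q=z([[468,68],[570,569],[80,143]])/4+[130,105]
P=plane(c,q-.375,.04);print("open edge",P,np.linalg.norm(P[1]-P[0]))
q=z([[335,122]])/4+[130,105];print("cutter",plane(c,q,.075))
c=dict(np.load("pics/scene0.npz"))
q=z([[96,83],[101,492]])/4.6+[230,140];P=plane(c,q-.4,.04);print("open edge sc",P,np.linalg.norm(P[1]-P[0]))
q=z([[200,206],[374,206],[397,346],[209,347]])/4.6+[230,140];print("slate sc",plane(c,q-.4,.05))
q=z([[529,66],[676,470]])/4.6+[230,140];P=plane(c,q-.4,.055);print("lip outer sc",P)
q=z([[291,408]])/4.6+[230,140];print("cutter sc",plane(c,q,.075))
E
```

```text
slate top ((606.3278198242188, -9.224578857421875), (137.01083374023438, 115.521240234375), 9.998433113098145) [[528.8344    35.764805]
 [548.8913   -78.00195 ]
 [683.8212   -54.213963]
 [663.76434   59.552795]]
[[ 0.66428072  0.05878841  0.05      ]
 [ 0.6836189  -0.05729592  0.05      ]
 [ 0.54842502 -0.07808415  0.05      ]
 [ 0.52971619  0.03613944  0.05      ]]
open edge [[ 0.81051443 -0.10493288  0.04      ]
 [ 0.39628172 -0.17575227  0.04      ]
 [ 0.75478227  0.21361057  0.04      ]] 0.4202429329437064
cutter [[7.53955410e-01 6.55593434e-04 7.50000000e-02]]
open edge sc [[ 0.39963854 -0.17358151  0.04      ]
 [ 0.8098078  -0.1007421   0.04      ]] 0.41658660475264014
slate sc [[ 0.54643233 -0.07628938  0.05      ]
 [ 0.52711802  0.04151327  0.05      ]
 [ 0.66652816  0.06412041  0.05      ]
 [ 0.68644071 -0.05265531  0.05      ]]
lip outer sc [[0.34591045 0.14642426 0.055     ]
 [0.75300778 0.23046463 0.055     ]]
cutter sc [[0.7595547  0.00538828 0.075     ]]
```

Measured in the board frame: the slate's x is about -0.129 in edge_mid and its angle is nearly square (0.16 rad in the world, against 0.169 for the edge). It needs about 109 mm of push. I'll use open jaws spread along the rear edge, which gives two contacts.

Emit:
jog_arm:
  targets:
    - {"xyz":[4,-16.3,25],"angular":[0.5,0,0]}
    - {"xyz":[4,-16.3,25],"angular":[0.5,0,0]}
    - {"xyz":[8,-32.6,50.1],"angular":[1.0,0,0]}
    - {"xyz":[8,-32.6,50.1],"angular":[1.0,0,0]}
    - {"xyz":[8,-32.6,50.1],"angular":[1.0,0,0]}
    - {"xyz":[8,-32.6,50.1],"angular":[1.0,0,0]}
    - {"xyz":[8,-32.6,50.1],"angular":[1.0,0,0]}
    - {"xyz":[8,-32.6,50.1],"angular":[1.0,0,0]}
    - {"xyz":[8,-32.6,50.1],"angular":[1.0,0,0]}
    - {"xyz":[8,-32.6,50.1],"angular":[1.0,0,0]}
    - {"xyz":[8,-32.6,50.1],"angular":[1.0,0,0]}
    - {"xyz":[8,-32.6,50.1],"angular":[1.0,0,0]}
  fingers: 1

```text
clock: 1.35
tool_pos: [0.5859, 0.104, 0.151]
tcp_rot: [[-0.001, 0.985, 0.171], [-0.002, 0.171, -0.985], [-1.0, -0.001, 0.002]]
force: [1.0, -0.3, 0.1]
width: 1.001
```

```bash
cat > look.py <<'E'
import sys
from cell import arm, imaging
from h import *
s=arm.read_state();print(s["clock"],s["tool_pos"].round(4),s["force"].round(2))
for n in sys.argv[2].split(","):
    c=imaging.capture(n);cv2.imwrite(f"pics/{n}{sys.argv[1]}.png",c["pixels"]);np.savez(f"pics/{n}{sys.argv[1]}.npz",pos=s["tool_pos"],rot=s["tcp_rot"],**c)
E
python3 look.py 1 wrist,top
```

```text
1.35 [0.5859 0.104  0.151 ] [ 1.04 -0.34  0.09]
```

View pics/wrist1.png

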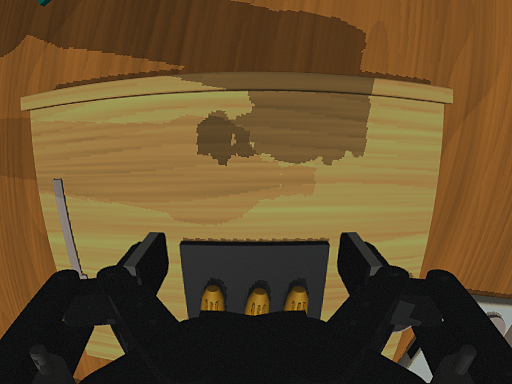

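The wrist view shows the slate's rear edge from (181,241) to (328,241), level and centred between the fingers. The lip is at the top of the view. I'll cast rays for the rear edge and the lip as a check.

```bash
cat >> h.py <<'E'
def wplane(c,px,z):
    px=np.atleast_2d(px).astype(float);K=c["K"];u=(px-[K[0,2],K[1,2]])
    r=np.hypot(*u.T);th=r/K[0,0];k=np.sin(th)/np.maximum(r,1e-9)
    d=np.c_[u[:,0]*k,-u[:,1]*k,-np.cos(th)]
    T=c["T_tool_cam"];R=c["rot"];d=d@T[:3,:3].T@R.T;o=c["pos"]+R@T[:3,3]
    return o+d*((z-o[2])/d[:,2])[:,None]
EM=np.array([.604,-.139]);BX=np.array([.168,-.9858]);BY=np.array([.9858,.168])
def ef(P): 
    d=np.atleast_2d(P)[:,:2]-EM;return np.c_[d@BX,d@BY].round(4)
E
python3 - <<'E'
from h import *
c=dict(np.load("pics/wrist1.npz"))
im=c["pixels"].astype(int).sum(2)
for x in(190,215,250,290,320):
    col=im[225:255,x];print(x,225+np.argmin(np.diff(col)),end=' ')
print()
q=[[181.5,240.5],[328.5,240.5]];W=wplane(c,q,.05);print(ef(W),np.linalg.norm(W[1]-W[0]))
print("lip outer top",ef(wplane(c,[[22,100],[452,92]],.055)))
print("tcp",ef(c["pos"]))
E
```

```text
190 238 215 240 250 241 290 240 320 240 
[[-0.1941 -0.0411]
 [-0.1945  0.0939]] 0.13497697714708512
lip outer top [[-0.3349 -0.2046]
 [-0.3385  0.2085]]
tcp [[-0.2426  0.023 ]]
```

Emit:
jog_arm:
  targets:
    - {"xyz":[4,0,0],"angular":[0,0,0]}
    - {"xyz":[8,0,0],"angular":[0,0,0]}
    - {"xyz":[10,0,0],"angular":[0,0,0]}
    - {"xyz":[11,0,0],"angular":[0,0,0]}
    - {"xyz":[11.4,0,0],"angular":[0,0,0]}
    - {"xyz":[11.4,0,0],"angular":[0,0,0]}
    - {"xyz":[11.4,0,0],"angular":[0,0,0]}

```text
clock: 2.15
tool_pos: [0.5897, 0.0939, 0.0384]
tcp_rot: [[0.004, 0.988, 0.157], [-0.008, 0.157, -0.988], [-1.0, 0.003, 0.009]]
force: [0.7, 0.2, 0.3]
width: 1.004
```

```bash
python3 look.py 2 wrist,scene;python3 - <<'E'
import cv2
cv2.imwrite("pics/sc2z.png",cv2.resize(cv2.imread("pics/scene2.png")[110:260,230:390],None,fx=4,fy=4))
E
```

```text
2.15 [0.5897 0.0939 0.0384] [0.69 0.18 0.31]
```

View pics/wrist2.png

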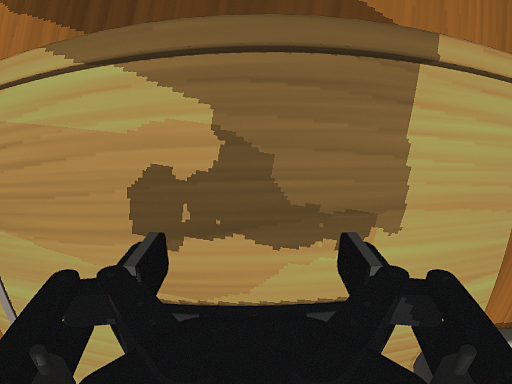

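View pics/sc2z.png

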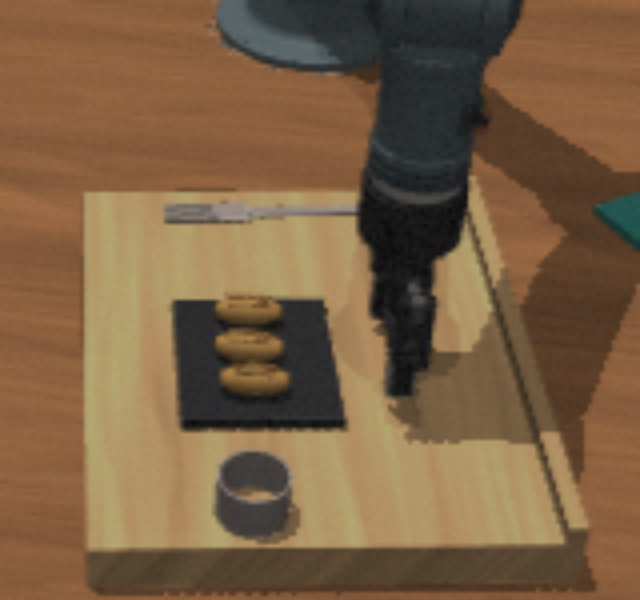

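The wrist view shows the fingers over bare wood with the lip well behind. In the scene view the finger tip is at about (400,390) of the crop, just behind the slate. I'll lower it further, watching the force.

Emit:
jog_arm:
  targets:
    - {"xyz":[0.3,0,0],"angular":[-0.012,0.006,0.004]}
    - {"xyz":[0.5,0,0],"angular":[-0.012,0.006,0.004]}
    - {"xyz":[0.7,0,0],"angular":[-0.012,0.006,0.004]}
    - {"xyz":[0.7,0,0],"angular":[-0.012,0.006,0.004]}

```text
clock: 2.65
tool_pos: [0.5893, 0.0937, 0.0312]
tcp_rot: [[0.006, 0.986, 0.168], [-0.001, 0.168, -0.986], [-1.0, 0.006, 0.003]]
force: [-0.6, -0.1, 0.0]
width: 0.999
```

Emit:
jog_arm:
  targets:
    - {"xyz":[0.1,0,0],"angular":[0,0,0]}
    - {"xyz":[0.2,0,0],"angular":[0,0,0]}
    - {"xyz":[0.2,0,0],"angular":[0,0,0]}

```text
clock: 2.95
tool_pos: [0.5891, 0.0937, 0.0289]
tcp_rot: [[0.006, 0.986, 0.168], [-0.002, 0.168, -0.986], [-1.0, 0.005, 0.003]]
force: [-0.0, 0.1, 0.4]
width: 1.0
```

Emit:
jog_arm:
  targets:
    - {"xyz":[0,0,0.8],"angular":[0,0,0]}
    - {"xyz":[0,0,1.6],"angular":[0,0,0]}
    - {"xyz":[0,0,2.1],"angular":[0,0,0]}
    - {"xyz":[0,0,2.4],"angular":[0,0,0]}
    - {"xyz":[0,0,2.7],"angular":[0,0,0]}
    - {"xyz":[0,0,3.0],"angular":[0,0,0]}
    - {"xyz":[0,0,3.3],"angular":[0,0,0]}
    - {"xyz":[0,0,3.6],"angular":[0,0,0]}
    - {"xyz":[0,0,3.9],"angular":[0,0,0]}
    - {"xyz":[0,0,4.2],"angular":[0,0,0]}

```text
clock: 3.95
tool_pos: [0.5962, 0.0532, 0.029]
tcp_rot: [[0.006, 0.985, 0.17], [-0.001, 0.17, -0.985], [-1.0, 0.006, 0.002]]
force: [-0.2, 3.7, 0.3]
width: 0.997
```

```bash
python3 look.py 3 top,scene;python3 - <<'E'
import cv2
cv2.imwrite("pics/sc3z.png",cv2.resize(cv2.imread("pics/scene3.png")[110:260,230:390],None,fx=4,fy=4))
E
```

```text
3.95 [0.5962 0.0532 0.029 ] [-0.15  3.74  0.34]
```

View pics/sc3z.png

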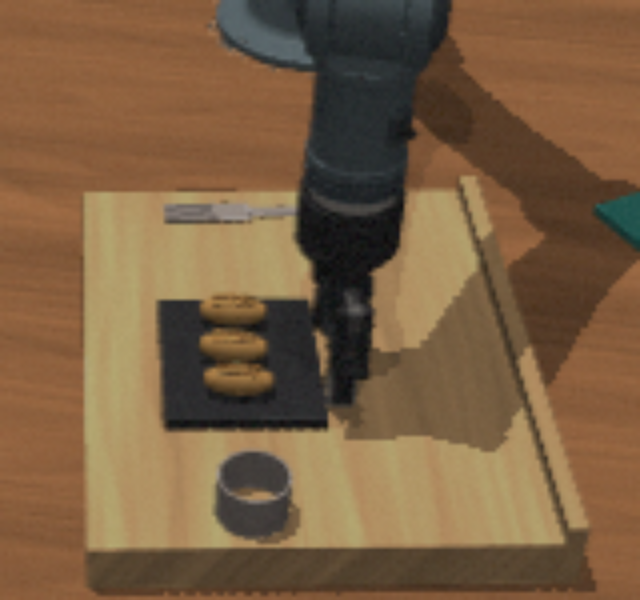

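Contact is made: 3.7 N, the slate is sliding squarely, and the biscuits are in place. Now I measure the front edge against the TCP.

```bash
cat > fr.py <<'E'
import sys
from h import *
def front(n,ox,oy):
    pass
c=dict(np.load(f"pics/scene{sys.argv[1]}.npz"));im=c["pixels"].astype(float).sum(2)
# front edge & open edge: per row, search brightest->dark transition, subpixel half-level
rows=range(int(sys.argv[2]),int(sys.argv[3]));pts=[]
for r in rows:
    l=cv2.GaussianBlur(im[r:r+1,255:300],(3,1),0)[0];g=np.diff(l);k=np.argmin(g)
    w=g[k-1:k+2];pts.append((255+k+.5+(w[2]-w[0])/(2*(2*w[1]-w[0]-w[2])) if 0<k<len(g)-1 else 255+k+.5,r))
P=plane(c,pts,.05);e=ef(P);f=np.polyfit(e[:,1],e[:,0],1)
print("front x",np.median(e[:,0]),"at y=.02:",np.polyval(f,.02),"slope",f[0],"tcp",ef(c["pos"]) if "pos" in c else "")
E
python3 fr.py 2 190 215; python3 fr.py 3 190 215
python3 - <<'E'
from h import *
for n in (0,3):
    c=dict(np.load(f"pics/top{n}.npz"))
    r,b=edgefit(c,(185,150,262,215),.05);print(ef(b/1000))
E
```

```text
front x -0.0693 at y=.02: -0.06928390507492212 slope -0.0015880016435619187 tcp [[-0.2319  0.025 ]]
front x -0.0575 at y=.02: -0.057593686178213255 slope 0.00623075313640412 tcp [[-0.1908  0.0246]]
[[-0.1849 -0.0447]
 [-0.0694 -0.0441]
 [-0.0702  0.0929]
 [-0.1857  0.0923]]
[[-0.2463 -0.0476]
 [-0.0677 -0.0776]
 [-0.0347  0.1192]
 [-0.2133  0.1492]]
```

View pics/top3.png

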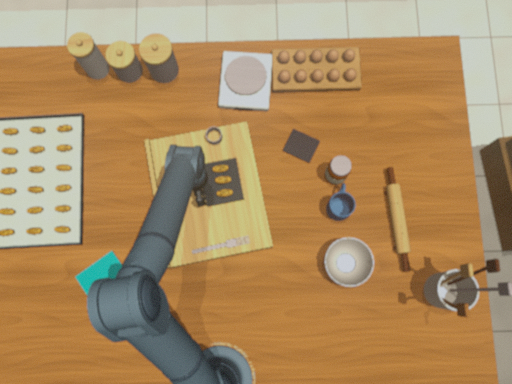

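The top view shows the arm clear of the other objects, with the slate's front at (240,180). About 97 mm remains. I'll push 85 mm in two calls, then re-measure.

Emit:
jog_arm:
  targets:
    - {"xyz":[0,0,0.3],"angular":[0,0,0]}
    - {"xyz":[0,0,0.7],"angular":[0,0,0]}
    - {"xyz":[0,0,1.1],"angular":[0,0,0]}
    - {"xyz":[0,0,1.5],"angular":[0,0,0]}
    - {"xyz":[0,0,1.9],"angular":[0,0,0]}
    - {"xyz":[0,0,2.3],"angular":[0,0,0]}
    - {"xyz":[0,0,2.7],"angular":[0,0,0]}
    - {"xyz":[0,0,3.1],"angular":[0,0,0]}
    - {"xyz":[0,0,3.5],"angular":[0,0,0]}
    - {"xyz":[0,0,3.9],"angular":[0,0,0]}
    - {"xyz":[0,0,4.2],"angular":[0,0,0]}
    - {"xyz":[0,0,4.4],"angular":[0,0,0]}

```text
clock: 5.25
tool_pos: [0.6036, 0.0075, 0.029]
tcp_rot: [[0.006, 0.986, 0.167], [-0.003, 0.168, -0.986], [-1.0, 0.005, 0.004]]
force: [-0.1, 4.5, -0.6]
width: 0.999
```

```bash
python3 look.py 4 top,scene;python3 fr.py 4 190 215
```

```text
5.25 [0.6036 0.0075 0.029 ] [-0.14  4.47 -0.62]
front x -0.1379 at y=.02: -0.11166106841111893 slope 0.43746197339427245 tcp [[-0.1444  0.0242]]
```

Emit:
jog_arm:
  targets:
    - {"xyz":[0,0,0.3],"angular":[0,0,0]}
    - {"xyz":[0,0,0.7],"angular":[0,0,0]}
    - {"xyz":[0,0,1.1],"angular":[0,0,0]}
    - {"xyz":[0,0,1.5],"angular":[0,0,0]}
    - {"xyz":[0,0,1.9],"angular":[0,0,0]}
    - {"xyz":[0,0,2.3],"angular":[0,0,0]}
    - {"xyz":[0,0,2.7],"angular":[0,0,0]}
    - {"xyz":[0,0,3.1],"angular":[0,0,0]}
    - {"xyz":[0,0,3.5],"angular":[0,0,0]}
    - {"xyz":[0,0,3.8],"angular":[0,0,0]}
    - {"xyz":[0,0,4.0],"angular":[0,0,0]}

```text
clock: 6.45
tool_pos: [0.6103, -0.033, 0.0291]
tcp_rot: [[0.006, 0.986, 0.167], [-0.004, 0.167, -0.986], [-1.0, 0.005, 0.004]]
force: [-0.2, 1.6, -0.8]
width: 1.002
```

```bash
python3 look.py 5 top,scene;python3 - <<'E'
import cv2
cv2.imwrite("pics/sc5z.png",cv2.resize(cv2.imread("pics/scene5.png")[130:250,220:380],None,fx=5,fy=5,interpolation=cv2.INTER_CUBIC))
cv2.imwrite("pics/t5z.png",cv2.resize(cv2.imread("pics/top5.png")[110:270,140:300],None,fx=3.75,fy=3.75,interpolation=cv2.INTER_CUBIC))
E
```

```text
6.45 [ 0.6103 -0.033   0.0291] [-0.19  1.63 -0.77]
```

View pics/sc5z.png

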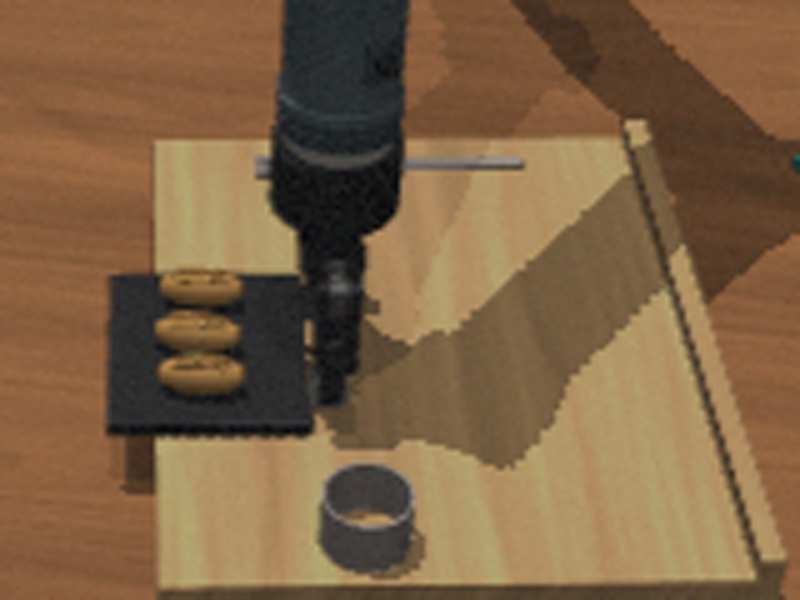

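View pics/t5z.png

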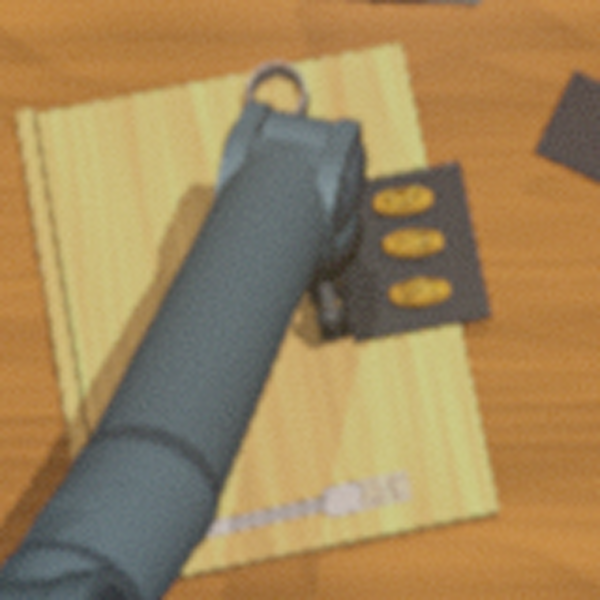

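The slate's front corners in the scene crop are (109,276) and (110,427). In the top crop they are (459,163) and (491,317). It is square, with the biscuits in place and part of it already overhanging.

```bash
python3 - <<'E'
from h import *
z=np.array
c=dict(np.load("pics/scene5.npz"))
print(ef(plane(c,z([[109,276],[110,427],[304,276],[313,427]])/5+[220,130]-.4,.05)),"open",ef(plane(c,z([[155,140],[158,582]])/5+[220,130]-.4,.04)))
c=dict(np.load("pics/top5.npz"))
print(ef(plane(c,z([[459,163],[491,317]])/3.75+[140,110]-.37,.05)),"open",ef(plane(c,z([[401,43],[497,512]])/3.75+[140,110]-.37,.04)),ef(c["pos"]))
E
```

```text
[[ 0.0282 -0.0447]
 [ 0.0253  0.0949]
 [-0.0945 -0.044 ]
 [-0.092   0.0958]] open [[-0.0007 -0.2075]
 [-0.0022  0.2073]]
[[ 0.0292  0.0911]
 [ 0.0294 -0.0469]] open [[ 0.0013  0.2111]
 [ 0.0019 -0.2088]] [[-0.1035  0.024 ]]
```

Both views agree on an overhang of about 28 mm, so the last push is 12 mm. After that I back off.

Emit:
jog_arm:
  targets:
    - {"xyz":[0,0,0.2],"angular":[0,0,0]}
    - {"xyz":[0,0,0.4],"angular":[0,0,0]}
    - {"xyz":[0,0,0.6],"angular":[0,0,0]}
    - {"xyz":[0,0,0.8],"angular":[0,0,0]}
    - {"xyz":[0,0,1.0],"angular":[0,0,0]}
    - {"xyz":[0,0,1.1],"angular":[0,0,0]}
    - {"xyz":[0,0,1.2],"angular":[0,0,0]}
    - {"xyz":[0,0,1.2],"angular":[0,0,0]}

```text
clock: 7.35
tool_pos: [0.6125, -0.0454, 0.0294]
tcp_rot: [[0.006, 0.986, 0.167], [-0.004, 0.167, -0.986], [-1.0, 0.006, 0.005]]
force: [-0.9, 1.6, -0.0]
width: 1.0
```

Emit:
jog_arm:
  targets:
    - {"xyz":[0,0,-0.5],"angular":[0,0,0]}
    - {"xyz":[0,0,-2],"angular":[0,0,0]}
    - {"xyz":[0,0,-5],"angular":[0,0,0]}
    - {"xyz":[-1,0,-8],"angular":[0,0,0]}
    - {"xyz":[-5,0,-9],"angular":[0,0,0]}
    - {"xyz":[-10,0,-9],"angular":[0,0,0]}
    - {"xyz":[-15,0,-9],"angular":[0,0,0]}
    - {"xyz":[-18,0,-9],"angular":[0,0,0]}
    - {"xyz":[-18,0,-9],"angular":[0,0,0]}

```text
clock: 8.25
tool_pos: [0.6007, 0.0449, 0.2156]
tcp_rot: [[0.019, 0.986, 0.167], [-0.002, 0.167, -0.986], [-1.0, 0.019, 0.005]]
force: [0.2, 0.4, 0.1]
width: 0.999
```

```bash
python3 look.py 6 top,scene;python3 - <<'E'
import cv2
cv2.imwrite("pics/sc6z.png",cv2.resize(cv2.imread("pics/scene6.png")[130:250,220:380],None,fx=5,fy=5,interpolation=cv2.INTER_CUBIC))
cv2.imwrite("pics/t6z.png",cv2.resize(cv2.imread("pics/top6.png")[110:270,140:300],None,fx=3.75,fy=3.75,interpolation=cv2.INTER_CUBIC))
E
```

```text
8.25 [0.6007 0.0449 0.2156] [0.18 0.42 0.11]
```

View pics/sc6z.png

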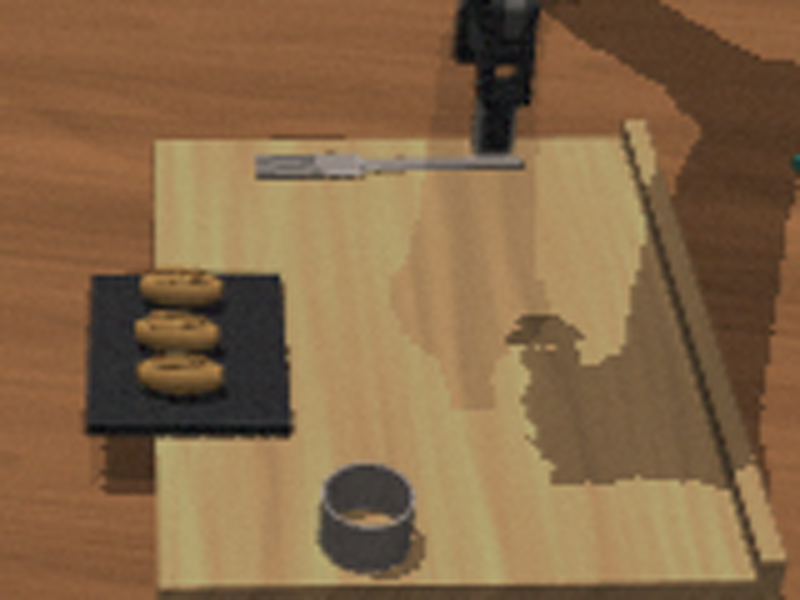

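View pics/t6z.png

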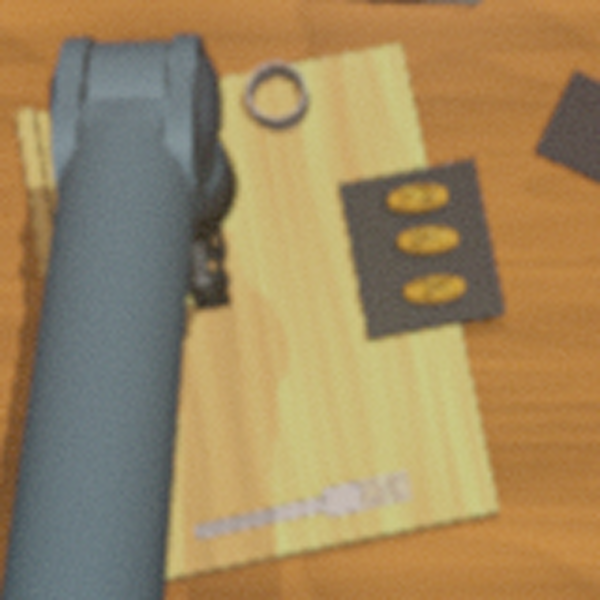

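The arm is clear and the slate lies flat. Its scene-crop corners are (92,276), (281,276), (291,427) and (87,427); in the top crop they are (342,185), (475,160), (504,313) and (370,339).

```bash
python3 - <<'E'
from h import *
z=np.array
c=dict(np.load("pics/scene6.npz"))
e=ef(plane(c,z([[92,276],[87,427],[291,427],[281,276]])/5+[220,130]-.4,.05));print(e,e.mean(0),"edge -.0015")
c=dict(np.load("pics/top6.npz"))
e=ef(plane(c,z([[342,185],[475,160],[504,313],[370,339]])/3.75+[140,110]-.37,.05));print(e,e.mean(0),"edge +.0016")
# other things: image change from start, masked to non-arm areas
a=np.load("pics/top0.npz")["pixels"].astype(int);d=(abs(a-c["pixels"]).sum(2)>90)
print("changed px right part x>280:",d[:,280:].sum(),"fork",d[235:255,205:252].sum(),"cutter",d[125:147,205:225].sum())
E
```

```text
[[ 0.0389 -0.0448]
 [ 0.0386  0.0948]
 [-0.0793  0.0957]
 [-0.08   -0.0441]] [-0.02045  0.0254 ] edge -.0015
[[-0.0732  0.0914]
 [ 0.0433  0.091 ]
 [ 0.0408 -0.0457]
 [-0.0747 -0.0457]] [-0.01595  0.02275] edge +.0016
changed px right part x>280: 0 fork 0 cutter 0
```

```bash
python3 -c "
from cell import job
print(job.hand_in())"
```

```text
the job is handed in; nothing more can be done
None
```

I pushed the slate about 110 mm across the board with the open jaws against its rear edge, then backed off, lifted clear and handed the job in at about 8.4 s. The push took roughly 4 N.

- **Slate position:** its middle is 18–19 mm inside the open edge, so about 41 mm sticks out. The two cameras agree on this to about 2 mm, after allowing for their 3 mm disagreement on where the board's edge lies.
- **Squareness and flatness:** it is square to within about 0.02 rad and looks flat on the board.
- **Biscuits:** by eye they sit on the slate where they started, and the fingers stayed behind the slate's rear edge.
- **Other things:** the top picture shows no change from the start around the cutter, the fork or the jar, bowl, mug and rolling pin.
- **Robot:** the gripper is clear at about 0.22 m height.

No check failed. I got no verdict from the hand-in.

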